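# Prop open the light box lid

## Task

The inspector needs the light box standing open. Lift its lid all the way back until it leans open past upright by itself, then swing up the steel prop rod beside the box, and gently lower the lid again so that the rod's tip sits in the holding hole under the lid's ear and carries the lid. Let go of everything and do not disturb the other things on the bench.

Things in the scene. Friction and masses are not known exactly. Their poses are not given: they have to be found in the camera images.
- case: Grey sheet-metal light box, fixed on a dark base plate 205 x 305 x 8 mm. Case 165 (x) x 200 (y) x 100 mm high with the plate. Origin on the bench under the case's centre; x points from the front (robot side) to the hinge at the back, y left, z up. The prop rod is at its right (y = -155 mm), 55 mm clear of the case's right wall.
- lid_hinge (a point): Point on the lid's hinge axis, middle of the case's back rim: 82.5 mm behind the case's centre, 100.5 mm above the bench. The axis runs along the case's y. Its attitude turns with the lid.
- lid_bar (a point): Centre of the lid's handle: round steel bar 10 mm thick, 90 mm free length, parallel to the hinge, 37 mm ahead of the lid's front edge on two arms. 203 mm from the hinge axis, 4 mm above the lid's underside plane; shut it is 104.5 mm above the bench, 32 mm clear of lid and case, so come down with the fingers open at most 40 mm. It can turn between a gripper's fingers, so the gripper may point down all through the swing.
- lid (a joint): Lid angle, rad: 0 shut (level), 1.57 upright, stop at 1.72 where it leans back and stays by itself. The hinge is free: short of upright the lid falls shut if let go. Sheet lid 165 x 206 x 5 mm, about 0.45 kg with its ear. Carried by the rod in the hole it stands at 0.89.
- hole (a point): Seat of the holding hole, where the centre of the rod's round end rests. Blind hole 28 mm (front to back) x 16 mm, 12 mm deep, in the underside of the 98 x 30 mm steel bar on the ear at the lid's right; 128 mm from the hinge axis, 4 mm below the lid's underside plane. Any place along the 28 mm is good, as long as the tip is fully in, against the bottom.
- prop (a joint): Rod angle, rad: 0 lying level, pointing to the back; grows as the free end swings up and towards the robot; 1.57 upright, stop 1.75. The pivot is a little stiff (0.05 N m): the rod stays where it is left. In the hole it stands at 1.09: set it there, to about 0.06 either way, before lowering the lid.
- prop_pivot (a point): Pivot of the rod, at the front right of the box (case x = -76 mm, y = -155 mm), 55 mm above the bench. Pivot axis along the case's y.
- prop_grip (a point): Point on the rod's centre line 115 mm from the pivot, a good place to take it; x of its attitude points along the rod to the tip. The rod is steel, 8 mm thick. Free room of 50 mm beside it on both sides, and about 43 mm under it.
- prop_tip (a point): Centre of the rod's round end, 161.7 mm from the pivot (the metal ends 4 mm beyond).
- jar_c (a point): Bystander: clear jar with a steel cap, 54 mm wide, 75 mm high, at the left of the box; centre half-way up.
- pencil: Bystander: wooden pencil 150 mm long lying on the bench; origin under its centre.
- driver: Bystander: black-handled screwdriver 170 mm long lying on the bench right of the box.
- tape: Bystander: paper tape roll, 70 mm wide, 19 mm high, lying flat; origin under its centre.
- bushing: Bystander: turned steel flanged bushing, 36 mm wide, 30 mm high, in front of the box; origin under its centre.
- bin: Bystander: small open parts bin 120 x 90 x 50 mm, right of the prop rod; origin under its centre.
- gauge: Bystander: flat steel gauge 35 x 95 x 9 mm lying in front of the box; origin under its centre.

How it is judged (in metres and radians):
On the way, in this order (a step that is already met when the one before it is completed fails the run):
1. the lid leans open past upright (joint above 1.62) with the gripper off it (value of joint lid above 1.62 rad and contact force between the fingers and lid below 0.1 N), for 0.2 s.
2. the prop rod is swung up (above 0.75 rad) while the lid still leans open (above 1.57) (value of joint prop above 0.75 rad and value of joint lid above 1.57 rad), for 0.2 s.
At the end, for the whole second after the job is handed in: The lid rests on the prop rod at 0.89 +- 0.07 rad, at rest, the rod's tip within 15 mm of the hole's seat along the hole and fully in (less than 6 mm below the seat), bearing the lid (more than 0.5 N) (value of joint lid between 0.82 and 0.96 rad and distance between prop_tip and hole below 0.015 m and z of prop_tip in the frame of hole above -0.006 m and contact force between lid and prop above 0.5 N and velocity of joint lid between -0.05 and 0.05 rad/s); the robot touches nothing.
It fails at once if the lid is dropped (closes faster than 2.5 rad/s) (velocity of joint lid below -2.5 rad/s).
It fails at once if a bystander is moved by more than 30 mm (distance of any of jar_c, pencil, driver, tape, bushing, bin, gauge from where it was at the start of the episode above 0.03 m).
It also fails if it takes over 72 s, if anything falls off the work surface, if the arm or the gripper's body presses on something with over 40 N, if the wrist force passes 120 N, or if a joint passes its speed limit or range.

## Robot

A 6-joint arm with a two-finger parallel gripper is mounted at the origin on the work surface. World frame = base frame: x ahead of the robot, y to its left, z up, the work surface at z = 0. Lengths are in m, angles in degrees, forces in N, time in s.
With the tool pointing down it reaches from about 0.325 to 0.775 m from the base axis. Payload 5.5 kg.
Tool frame: the origin (TCP) lies between the finger pads; the fingertips stand arm.finger_overhang ahead of it and the grasp point (between the pads) lies 2 mm behind it (arm.finger_overhang is the distance from the TCP to the fingertips, in m); x points along the fingers, y is the direction in which the jaws open and shut, and the axes are right-handed (so a half turn about x gives the same grasp; the last joint's range is limited). The gripper opens to 85 mm and grips with 20 to 120 N. Pads are 22 mm wide; open, the fingers measure 114 mm over their backs; the gripper's body (76 mm by 85 mm) begins 54 mm behind the grasp point. The pads swing forward as they close: fully open they stand 13 mm farther back than shut.
Start: joints at [-67.821, 5.22, 70.514, -0, 104.267, -3.249], TCP at [0.258, -0.542, 0.248] pointing down, gripper open.
Joint ranges: [-164.24, 164.24], [-49.07, 125.15], [9.68, 141.18], [-86.29, 266.29], [3.28, 154.24], [-151.56, 151.56]. Speed limits (degrees/s): [147.25, 147.25, 172.46, 180, 180, 180].

## Interface

Orientations are given as a 3x3 rotation matrix whose columns are the frame's x, y, z axes.
In Python, from workcell import arm gives the robot as it stands.
- The arm moves only by the tool drive_tool, never from a script. Its argument "plan" is a list that holds one entry, the list of rows, each a list of 7 numbers: the closure in counts, from 0 (fully open) to 255 (shut), then the shift along the tool's x, y, z in m, then the turn, a rotation vector about the tool's x, y, z in rad. A call has 1 to 20 rows; each row is the pose to reach, as a shift and turn from the pose commanded when the call began, along the tool's axes at that moment; what a row does not reach only later rows make up. A row lasts 1/10 s, in which the tool goes at most 50 mm and 8.59 degrees, less where a joint would pass 70% of its speed; a pose out of reach is approached as far as the arm can. A call with a gripper value outside its range is refused whole. The fingers move at their own pace and stop on an object; "newtons" is the grip in N (left out, the last holds). Time passes only in rows, so rows that repeat a pose let the fingers close. It gives the time, the measured TCP pose, the force and the opening at its end, in the units of the state.
- arm.sense(): the state, without advancing time (a new reading comes with each control period).
- arm.camera(name): name is "side" or "top"; returns a dict with "img" (400x640x3 uint8, blue, green, red), "fx", "fy", "cx", "cy" (pixels), "dist_coeffs" ([k1, k2, p1, p2, k3] as OpenCV has them; the pictures are not rectified), "R" (3x3) and "t" (3): a world point X has camera coordinates R X + t. Camera axes: x right, y down, z forward; pixel columns grow to the right and rows downward; lengths in m; the calibration is good to about 2 mm. A picture is of the moment at which its call begins. There is no depth.
- arm.finish_job(): hands the job in, once; it reports no verdict.
The state is a dict: "time_s": time; "joint_positions": joint angles; "joint_vel": joint speeds; "joint_torque": joint torques, N m; "ee_pos": TCP position; "tool_rot": TCP orientation; "ft_force": force on the tool from outside, world axes, zero at the start; "torque": the same for the moment, N m; "opening": finger opening in m.
Only numpy, scipy, OpenCV 4.12 (cv2) and the standard library are available. Lean on these libraries where they do the work, as an engineer would, in place of code of your own. Each camera call takes 0.05 s, during which the arm holds its last target.

## Working session

There is one attempt and no reset: what is moved stays moved. The work goes in short steps, Python scripts to look and compute and a tool call to move; the robot and the scene stay as the last step left them, time stands still between calls to the robot, and variables do not carry over. Pictures are saved under pics/ and viewed, and the job is handed in when it is done.

Besides the shell and the picture viewer there is one more tool, called by a JSON object that holds its "name" and its "arguments". drive_tool: Moves the arm, as the interface text tells. Its arguments: {"type":"object","properties":{"plan":{"type":"array"},"newtons":{"type":"number"}},"required":["plan"]}

```bash
mkdir -p pics; ls; python3 - <<'E'
from workcell import arm
import cv2,numpy as np
s=arm.sense()
for k,v in s.items(): print(k,np.round(v,4).tolist())
print(arm.finger_overhang)
for n in("side","top"):
    c=arm.camera(n); cv2.imwrite(f"pics/{n}0.png",c["img"]); print(n,[c[k] for k in("fx","fy","cx","cy","dist_coeffs")],np.round(c["R"],4).tolist(),c["t"])
E
```

```text
pics
time_s 0.0
joint_positions [-67.8216, 5.2641, 70.5808, 0.0003, 104.2671, -3.2472]
joint_vel [0.0677, -0.017, -0.0503, 0.0525, 0.0114, -0.0405]
joint_torque [-0.0006, -45.873, -41.8029, -0.0002, 0.0119, -0.0]
ee_pos [0.2575, -0.5417, 0.2472]
tool_rot [[-0.0007, 0.4293, -0.9031], [0.0018, -0.9031, -0.4293], [-1.0, -0.002, -0.0001]]
ft_force [-0.1932, -0.2881, -0.0627]
torque [0.0151, -0.0127, 0.0129]
opening 0.0849
0.017
side [418.1966218608137, 418.1966218608137, 319.9772785471884, 194.75988511331437, array([-0.03572987,  0.        ,  0.        ,  0.        ,  0.        ])] [[0.8704, -0.492, -0.0169], [-0.3555, -0.6044, -0.7129], [0.3405, 0.6266, -0.701]] [-0.42320007  0.30113155  0.97835156]
top [457.97326269849265, 457.97326269849265, 324.34971293315687, 202.12642491537562, array([-0.1097879,  0.       ,  0.       ,  0.       ,  0.       ])] [[-0.0056, -0.9996, -0.0273], [-0.9923, 0.0089, -0.1238], [0.124, 0.0264, -0.9919]] [0.09785275 0.54386354 1.06438171]
```

```bash
cat > h.py <<'E'
from workcell import arm
import cv2,numpy as np
def cam(n,f=None):
    c=arm.camera(n)
    if f: cv2.imwrite(f,c["img"])
    return c
def K(c): return np.array([[c["fx"],0,c["cx"]],[0,c["fy"],c["cy"]],[0,0,1.]])
def ray(c,uv):
    p=cv2.undistortPoints(np.array([[uv]],float),K(c),np.array(c["dist_coeffs"],float))[0,0]
    R=np.array(c["R"]);t=np.array(c["t"]); return -R.T@t, R.T@np.r_[p,1]
def atz(c,uv,z):
    o,d=ray(c,uv); return o+d*(z-o[2])/d[2]
def tri(obs):
    A=np.zeros((3,3));b=np.zeros(3)
    for c,uv in obs:
        o,d=ray(c,uv); d=d/np.linalg.norm(d);P=np.eye(3)-np.outer(d,d);A+=P;b+=P@o
    X=np.linalg.solve(A,b); return X,[np.linalg.norm(np.cross(X-ray(c,uv)[0],ray(c,uv)[1]/np.linalg.norm(ray(c,uv)[1]))) for c,uv in obs]
def proj(c,X):
    R=np.array(c["R"]);t=np.array(c["t"],float)
    return cv2.projectPoints(np.array(X,float).reshape(-1,1,3),cv2.Rodrigues(R)[0],t,K(c),np.array(c["dist_coeffs"],float))[0][:,0]
def crop(img,x0,y0,x1,y1,s,f):
    im=cv2.resize(img[y0:y1,x0:x1],None,fx=s,fy=s,interpolation=cv2.INTER_CUBIC); cv2.imwrite(f,im)
E
```

```text
(no output)
```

View pics/side0.png

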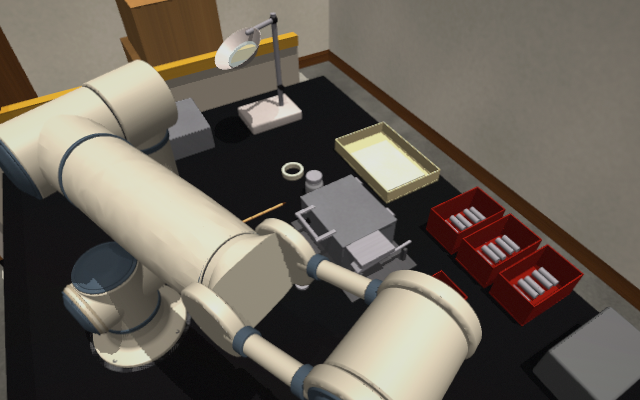

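View pics/top0.png

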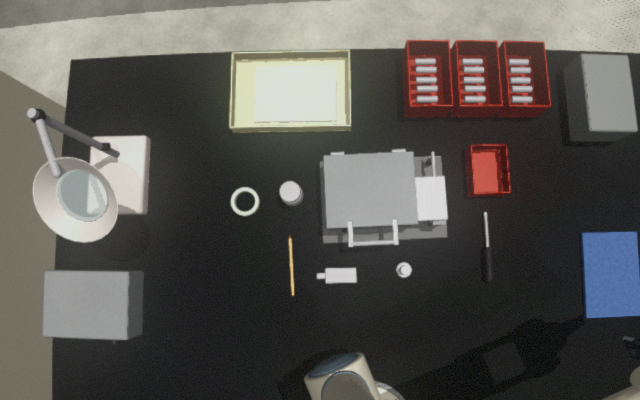

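The top view shows the box in the middle with its bar at about (373,243). The ear is at (431,198), and the rod's end sticks out behind it at (434,155). Next I'll enlarge these areas.

```bash
python3 - <<'E'
from h import *
c=cam("top");crop(c["img"],310,140,460,255,5,"pics/t1.png")
c=cam("side");crop(c["img"],280,160,440,310,4,"pics/s1.png")
E
```

```text
(no output)
```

View pics/t1.png

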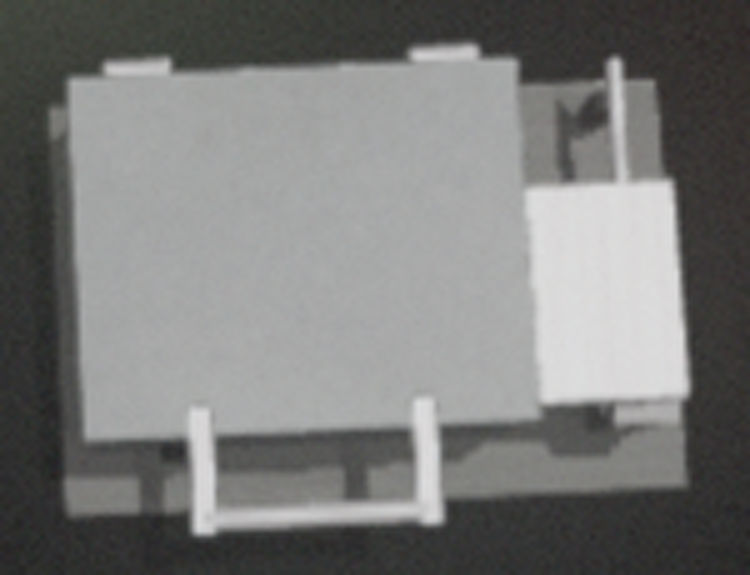

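View pics/s1.png

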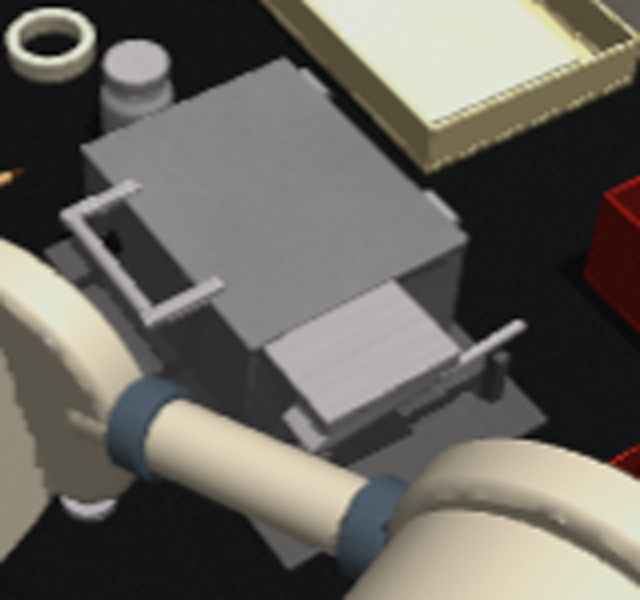

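```bash
python3 - <<'E'
from h import *
t=cam("top");s=cam("side")
T=lambda x,y:(310+(x+.5)/5-.5,140+(y+.5)/5-.5)
S=lambda x,y:(280+(x+.5)/4-.5,160+(y+.5)/4-.5)
P={}
for n,a,b in [("BL",(68,78),(287,59)),("BR",(518,60),(466,240)),("FR",(542,418),(257,348)),("FL",(85,440),(84,149)),
 ("barL",(203,520),(69,216)),("barR",(430,512),(153,314)),("rodend",(615,62),(521,326)),("earFR",(688,399),(328,421)),("earBR",(673,182),(457,357))]:
    P[n],e=tri([(t,T(*a)),(s,S(*b))]); print(n,np.round(P[n],4),np.round(e,4), "top@z.105",np.round(atz(t,T(*a),.105),4))
for n,x in (("plateFL",(66,516)),("plateFR",(688,487)),("plateBR",(657,80))): print(n,np.round(atz(t,T(*x),.008),4))
E
```

```text
BL [0.644  0.0942 0.1025] [0.0003 0.0003] top@z.105 [0.6436 0.094  0.105 ]
BR [ 0.6487 -0.1105  0.1049] [0.0015 0.0015] top@z.105 [ 0.65   -0.1112  0.105 ]
FR [ 0.487  -0.1171  0.1051] [0.0005 0.0005] top@z.105 [ 0.4865 -0.1169  0.105 ]
FL [0.4783 0.0875 0.1017] [0.0004 0.0004] top@z.105 [0.4785 0.0873 0.105 ]
barL [0.4413 0.0355 0.1042] [0.0013 0.0013] top@z.105 [0.4425 0.0351 0.105 ]
barR [ 0.4452 -0.0654  0.1084] [0.0002 0.0002] top@z.105 [ 0.4452 -0.0658  0.105 ]
rodend [ 0.6565 -0.1629  0.0696] [0.0008 0.0008] top@z.105 [ 0.6488 -0.1556  0.105 ]
earFR [ 0.4945 -0.1829  0.1051] [0.0001 0.0001] top@z.105 [ 0.4944 -0.1828  0.105 ]
earBR [ 0.5918 -0.1801  0.0994] [0.0024 0.0024] top@z.105 [ 0.593  -0.1799  0.105 ]
plateFL [0.4481 0.0989 0.008 ]
plateFR [ 0.4595 -0.2048  0.008 ]
plateBR [ 0.6623 -0.1973  0.008 ]
```

```bash
cat >> h.py <<'E'
psi=np.radians(2.3)
ex=np.array([np.cos(psi),np.sin(psi),0]);ey=np.array([-np.sin(psi),np.cos(psi),0])
from scipy.spatial.transform import Rotation as Ro
def rel(pos,R=None):
    s=arm.sense();R0=np.array(s["tool_rot"]);p0=np.array(s["ee_pos"])
    r=Ro.from_matrix(R0.T@R).as_rotvec() if R is not None else np.zeros(3)
    return np.round(R0.T@(np.array(pos)-p0),4),np.round(r,4)
def st():
    s=arm.sense(); print(round(s["time_s"],2),np.round(s["ee_pos"],4),np.round(s["tool_rot"],3).tolist(),"F",np.round(s["ft_force"],1),"op",round(s["opening"],4),"q",np.round(s["joint_positions"],1))
DN=np.array([[0,0,-1.]]).T
Rbar=np.column_stack([[0,0,-1],ex,np.cross([0,0,-1],ex)])
E
python3 - <<'E'
from h import *
print(rel([.442,-.016,.20],Rbar))
E
```

```text
(array([ 0.0482, -0.3956, -0.3923]), array([-1.1672e+00, -5.0000e-04,  6.0000e-04]))
```

{"name": "drive_tool", "arguments": {"plan": [[[165,0,-0.396,-0.392,-1.167,0,0],[165,0,-0.396,-0.392,-1.167,0,0],[165,0,-0.396,-0.392,-1.167,0,0],[165,0,-0.396,-0.392,-1.167,0,0],[165,0,-0.396,-0.392,-1.167,0,0],[165,0,-0.396,-0.392,-1.167,0,0],[165,0,-0.396,-0.392,-1.167,0,0],[165,0,-0.396,-0.392,-1.167,0,0],[165,0,-0.396,-0.392,-1.167,0,0],[165,0,-0.396,-0.392,-1.167,0,0],[165,0.02,-0.396,-0.392,-1.167,0,0],[165,0.048,-0.396,-0.392,-1.167,0,0],[165,0.048,-0.396,-0.392,-1.167,0,0],[165,0.048,-0.396,-0.392,-1.167,0,0],[165,0.048,-0.396,-0.392,-1.167,0,0]]], "newtons": 25}}

```text
time_s: 1.8
ee_pos: [0.4419, -0.017, 0.2021]
tool_rot: [[0.002, 0.999, 0.038], [-0.001, 0.038, -0.999], [-1.0, 0.002, 0.001]]
ft_force: [-0.1, 0.4, -0.0]
opening: 0.0303
```

```bash
python3 - <<'E'
from h import *
st()
c=cam("top","pics/t2.png");crop(c["img"],310,140,460,255,5,"pics/t2c.png")
c=cam("side","pics/s2.png");crop(c["img"],280,160,440,310,4,"pics/s2c.png")
E
```

```text
1.8 [ 0.4419 -0.017   0.2021] [[0.002, 0.999, 0.038], [-0.001, 0.038, -0.999], [-1.0, 0.002, 0.001]] F [-0.1  0.4 -0. ] op 0.0303 q [ -6.6 -19.8  98.2  -0.  101.5  -8.8]
```

View pics/s2c.png

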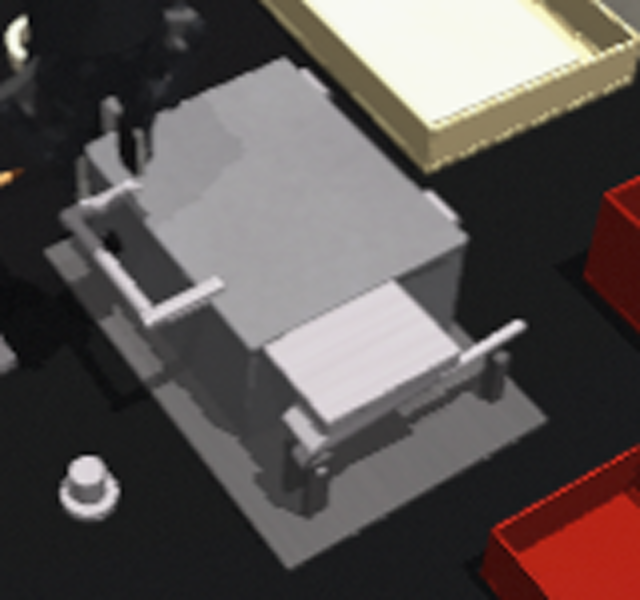

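View pics/t2c.png

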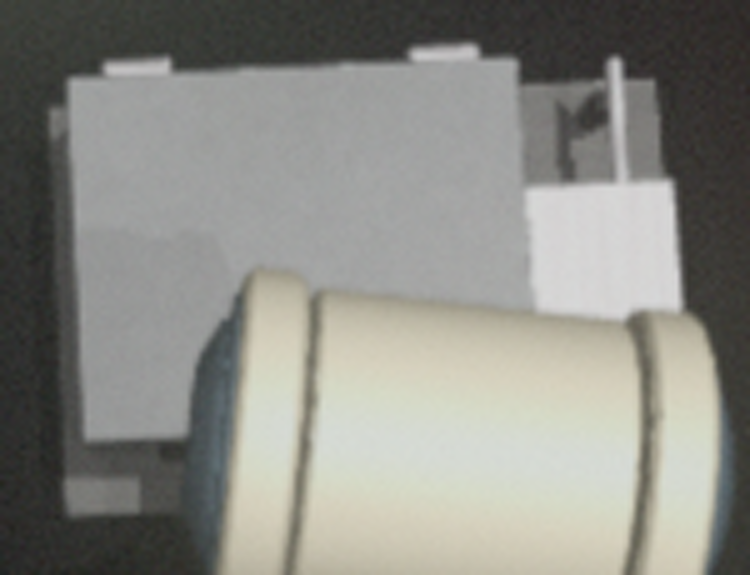

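{"name": "drive_tool", "arguments": {"plan": [[[165,0.04,0,0,0,0,0],[165,0.07,0,0,0,0,0],[165,0.085,0,0,0,0,0],[165,0.098,0,0,0,0,0],[165,0.098,0,0,0,0,0],[165,0.098,0,0,0,0,0]]]}}

```text
time_s: 2.5
ee_pos: [0.4422, -0.0162, 0.1036]
tool_rot: [[0.002, 0.999, 0.04], [-0.0, 0.04, -0.999], [-1.0, 0.002, 0.0]]
ft_force: [-0.3, -0.0, 0.7]
opening: 0.03
```

```bash
python3 - <<'E'
from h import *
st()
c=cam("side");crop(c["img"],280,180,360,260,8,"pics/s3c.png")
E
```

```text
2.5 [ 0.4422 -0.0162  0.1036] [[0.002, 0.999, 0.04], [-0.0, 0.04, -0.999], [-1.0, 0.002, 0.0]] F [-0.3 -0.   0.7] op 0.03 q [ -6.5 -18.8 107.3  -0.   91.4  -8.8]
```

View pics/s3c.png

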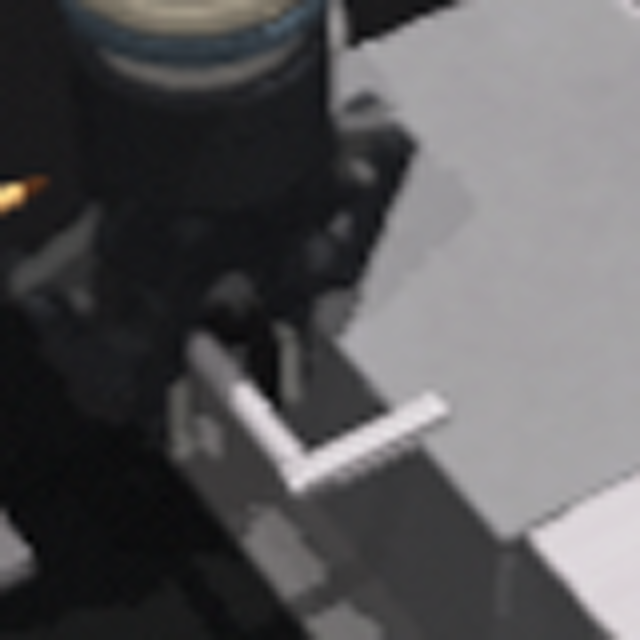

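The bar is between the open fingers, at about (265,410) in the crop. I'll close on it.

{"name": "drive_tool", "arguments": {"plan": [[[255,0,0,0,0,0,0],[255,0,0,0,0,0,0],[255,0,0,0,0,0,0],[255,0,0,0,0,0,0],[255,0,0,0,0,0,0]]], "newtons": 25}}

```text
time_s: 3.05
ee_pos: [0.4435, -0.016, 0.1039]
tool_rot: [[0.006, 0.999, 0.04], [-0.0, 0.04, -0.999], [-1.0, 0.006, 0.001]]
ft_force: [5.8, -0.7, -0.8]
opening: 0.0089
```

```bash
python3 - <<'E'
from h import *
st()
def bar(th,h=.203): return np.array([.203*(1-np.cos(th))+.004*np.sin(th), .203*np.sin(th)+.004*(np.cos(th)-1)])
for th in np.arange(0,1.73,.1).tolist()+[.89,1.66,1.72]: print(round(th,2),np.round(bar(th),3))
E
```

```text
3.05 [ 0.4435 -0.016   0.1039] [[0.006, 0.999, 0.04], [-0.0, 0.04, -0.999], [-1.0, 0.006, 0.001]] F [ 5.8 -0.7 -0.8] op 0.0089 q [ -6.5 -18.8 107.3   0.   91.2  -8.8]
0.0 [0. 0.]
0.1 [0.001 0.02 ]
0.2 [0.005 0.04 ]
0.3 [0.01 0.06]
0.4 [0.018 0.079]
0.5 [0.027 0.097]
0.6 [0.038 0.114]
0.7 [0.05 0.13]
0.8 [0.064 0.144]
0.9 [0.08  0.158]
1.0 [0.097 0.169]
1.1 [0.114 0.179]
1.2 [0.133 0.187]
1.3 [0.153 0.193]
1.4 [0.172 0.197]
1.5 [0.193 0.199]
1.6 [0.213 0.199]
1.7 [0.233 0.197]
0.89 [0.078 0.156]
1.66 [0.225 0.198]
1.72 [0.237 0.196]
```

{"name": "drive_tool", "arguments": {"plan": [[[255,-0.01,0.002,0,0,0,0],[255,-0.02,0.003,0,0,0,0],[255,-0.04,0.007,0,0,0,0],[255,-0.06,0.012,0,0,0,0],[255,-0.079,0.02,0,0,0,0],[255,-0.097,0.029,0,0,0,0],[255,-0.114,0.04,0,0,0,0],[255,-0.13,0.052,0,0,0,0],[255,-0.144,0.066,0,0,0,0],[255,-0.158,0.082,0,0,0,0],[255,-0.158,0.082,0,0,0,0]]]}}

```text
time_s: 4.15
ee_pos: [0.5238, -0.0128, 0.2653]
tool_rot: [[0.003, 0.999, 0.04], [-0.001, 0.04, -0.999], [-1.0, 0.003, 0.001]]
ft_force: [-9.9, -1.5, 10.4]
opening: 0.009
```

```bash
python3 - <<'E'
from h import *
st()
c=cam("side","pics/s4.png");
E
```

```text
4.15 [ 0.5238 -0.0128  0.2653] [[0.003, 0.999, 0.04], [-0.001, 0.04, -0.999], [-1.0, 0.003, 0.001]] F [-9.9 -1.5 10.4] op 0.009 q [ -5.1  -6.4  80.3  -0.  105.9  -7.4]
```

View pics/s4.png

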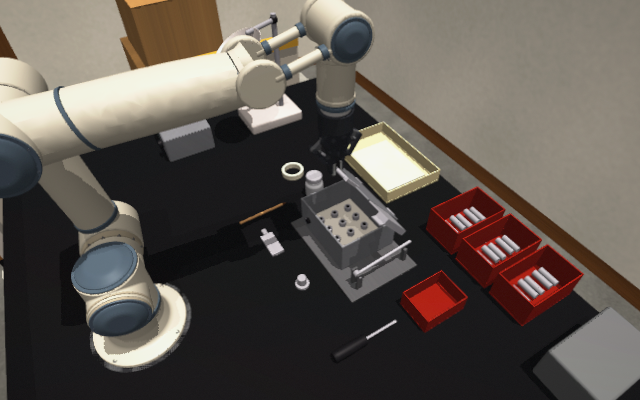

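{"name": "drive_tool", "arguments": {"plan": [[[255,-0.002,-0.002,0,0,0,0],[255,-0.013,0.015,0,0,0,0],[255,-0.024,0.033,0,0,0,0],[255,-0.032,0.052,0,0,0,0],[255,-0.038,0.072,0,0,0,0],[255,-0.042,0.092,0,0,0,0],[255,-0.044,0.113,0,0,0,0],[255,-0.044,0.133,0,0,0,0],[255,-0.042,0.151,0,0,0,0],[255,-0.042,0.151,0,0,0,0],[255,-0.042,0.151,0,0,0,0]]]}}

```text
time_s: 5.3
ee_pos: [0.6749, -0.0068, 0.3031]
tool_rot: [[0.001, 0.999, 0.04], [-0.0, 0.04, -0.999], [-1.0, 0.001, 0.0]]
ft_force: [1.3, -0.6, 2.8]
opening: 0.009
```

```bash
python3 - <<'E'
from h import *
st()
c=cam("side","pics/s5.png");
E
```

```text
5.3 [ 0.6749 -0.0068  0.3031] [[0.001, 0.999, 0.04], [-0.0, 0.04, -0.999], [-1.0, 0.001, 0.0]] F [ 1.3 -0.6  2.8] op 0.009 q [ -3.5  18.6  49.7  -0.  111.6  -5.7]
```

View pics/s5.png

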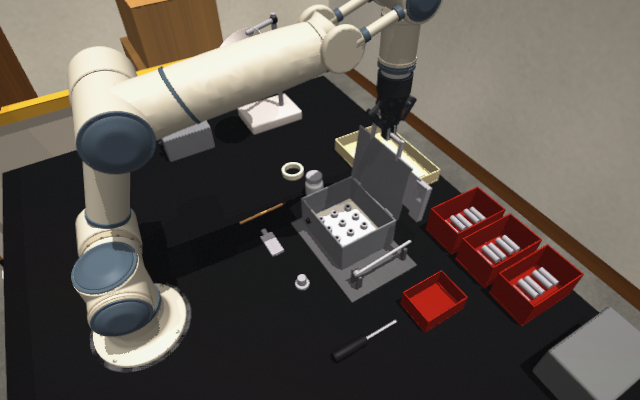

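The lid leans past upright. I'll open the fingers and lift straight off.

{"name": "drive_tool", "arguments": {"plan": [[[150,0,0.003,0,0,0,0],[150,0,0.003,0,0,0,0],[150,0,0.003,0,0,0,0],[150,0,0.003,0,0,0,0],[150,-0.03,0.003,0,0,0,0],[150,-0.06,0.003,0,0,0,0],[150,-0.08,0,0,0,0,0],[150,-0.08,0,0,0,0,0],[150,-0.08,0,0,0,0,0]]]}}

```text
time_s: 6.25
ee_pos: [0.6746, -0.0066, 0.382]
tool_rot: [[0.001, 0.999, 0.04], [0.0, 0.04, -0.999], [-1.0, 0.001, 0.0]]
ft_force: [0.0, 0.8, -0.0]
opening: 0.0354
```

```bash
python3 - <<'E'
from h import *
st()
c=cam("top");crop(c["img"],310,80,460,255,4,"pics/t6c.png")
c=cam("side","pics/s6.png");crop(c["img"],280,100,440,310,4,"pics/s6c.png")
E
```

```text
6.25 [ 0.6746 -0.0066  0.382 ] [[0.001, 0.999, 0.04], [0.0, 0.04, -0.999], [-1.0, 0.001, 0.0]] F [ 0.   0.8 -0. ] op 0.0354 q [ -3.4  22.9  36.    0.  121.1  -5.7]
```

View pics/s6c.png

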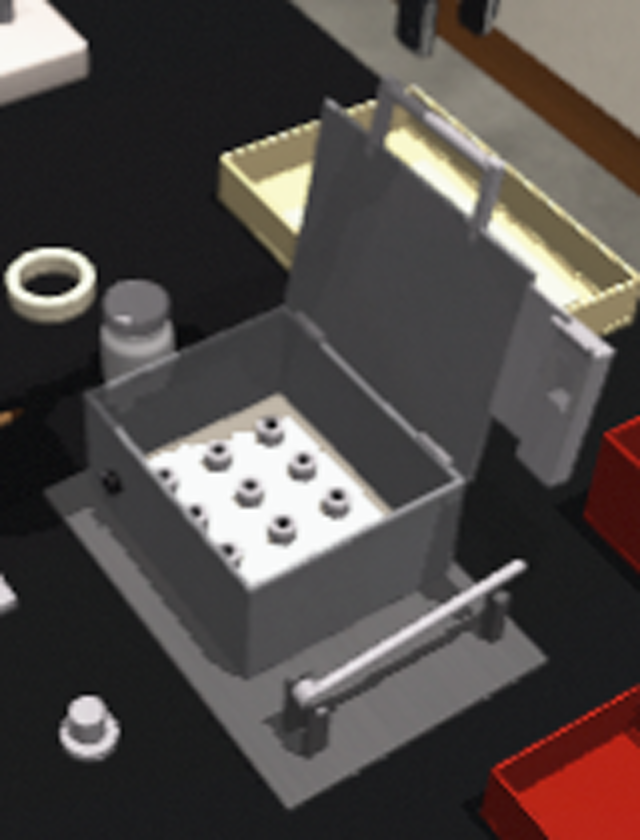

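View pics/t6c.png

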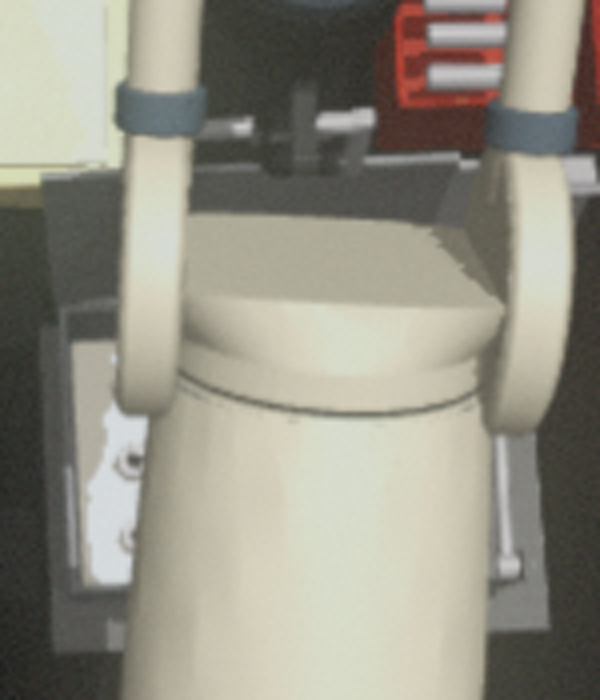

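```bash
cat >> h.py <<'E'
cc=np.array([.5655,-.0115,0])
def C(x,y,z): return cc+x*ex+y*ey+np.array([0,0,z])
piv=C(-.076,-.155,.055)
def rod(l,a): return piv+l*(np.cos(a)*ex+np.array([0,0,np.sin(a)]))
E
python3 - <<'E'
from h import *
t=cam("top");s=cam("side")
S=lambda x,y:(280+(x+.5)/4-.5,100+(y+.5)/4-.5)
T=lambda x,y:(310+(x+.5)/5-.5,140+(y+.5)/5-.5)
T4=lambda x,y:(310+(x+.5)/4-.5,80+(y+.5)/4-.5)
inv=lambda p:np.round((p-[280,100]+.5)*4-.5,0)
for l in (0,.05,.115,.1657): print("side crop",l,inv(proj(s,[rod(l,0)])[0]), "top(5x crop)",np.round((proj(t,[rod(l,0)])[0]-[310,140]+.5)*5-.5,0))
for n,X in (("plateFR",C(-.1025,-.19,.008)),("caseFR",C(-.0825,-.1,.1)),("caseFL",C(-.0825,.1,.1)),("caseBR",C(.0825,-.1,.1))): print(n,inv(proj(s,[X])[0]))
print(tri([(t,T(615,62)),(s,S(522,566))]),tri([(t,T4(510,563)),(s,S(305,690))]))
print(piv)
E
```

```text
side crop 0 [313. 694.] top(5x crop) [634. 406.]
side crop 0.05 [379. 657.] top(5x crop) [626. 300.]
side crop 0.115 [463. 611.] top(5x crop) [616. 165.]
side crop 0.1657 [525. 577.] top(5x crop) [607.  61.]
plateFR [307. 800.]
caseFR [254. 591.]
caseFL [ 87. 393.]
caseBR [469. 480.]
(array([ 0.65676836, -0.16303347,  0.06945397]), [np.float64(0.00045417286300469394), np.float64(0.0004541728630045236)]) (array([ 0.49363933, -0.16868492,  0.06054081]), [np.float64(0.002675495542788145), np.float64(0.002675495542788233)])
[ 0.49578165 -0.16942515  0.055     ]
```

```bash
cat >> h.py <<'E'
def Rrod(t):
    d=np.sin(t)*ex+np.array([0,0,-np.cos(t)]); y=-ey
    return np.column_stack([d,y,np.cross(d,y)])
E
python3 - <<'E'
from h import *
R=Rrod(np.radians(30)); G=rod(.112,.06); print(G)
T=G+.002*R[:,0]; P=T-.12*R[:,0]; print(T,P); print(rel(P,R),rel(T,R))
E
```

```text
[ 0.60749005 -0.16493847  0.06171597]
[ 0.60848924 -0.16489834  0.05998392] [ 0.54853758 -0.16730625  0.16390697]
(array([ 0.2165, -0.1314,  0.1556]), array([1.5308, 0.4128, 0.4133])) (array([ 0.3202, -0.0711,  0.1556]), array([1.5308, 0.4128, 0.4133]))
```

{"name": "drive_tool", "arguments": {"plan": [[[75,0,-0.131,0.156,1.531,0.413,0.413],[75,0,-0.131,0.156,1.531,0.413,0.413],[75,0,-0.131,0.156,1.531,0.413,0.413],[75,0,-0.131,0.156,1.531,0.413,0.413],[75,0.02,-0.131,0.156,1.531,0.413,0.413],[75,0.04,-0.131,0.156,1.531,0.413,0.413],[75,0.07,-0.131,0.156,1.531,0.413,0.413],[75,0.1,-0.131,0.156,1.531,0.413,0.413],[75,0.14,-0.131,0.156,1.531,0.413,0.413],[75,0.18,-0.131,0.156,1.531,0.413,0.413],[75,0.2165,-0.131,0.156,1.531,0.413,0.413],[75,0.2165,-0.131,0.156,1.531,0.413,0.413],[75,0.2165,-0.131,0.156,1.531,0.413,0.413],[75,0.2165,-0.131,0.156,1.531,0.413,0.413],[75,0.2165,-0.131,0.156,1.531,0.413,0.413]]]}}

```text
time_s: 7.95
ee_pos: [0.5517, -0.1688, 0.1709]
tool_rot: [[0.507, 0.041, -0.861], [0.018, -0.999, -0.038], [-0.861, 0.004, -0.508]]
ft_force: [0.0, 0.0, 0.1]
opening: 0.0606
```

```bash
python3 - <<'E'
from h import *
st()
R=Rrod(np.radians(30)); G=rod(.112,.06);T=G+.002*R[:,0]
print(rel(T,R))
c=cam("side","pics/s7.png");crop(c["img"],280,100,440,310,4,"pics/s7c.png")
E
```

```text
7.95 [ 0.5517 -0.1688  0.1709] [[0.507, 0.041, -0.861], [0.018, -0.999, -0.038], [-0.861, 0.004, -0.508]] F [0.  0.  0.1] op 0.0606 q [-28.8 -22.2 107.7  16.2  68.5  56.3]
(array([ 0.1244, -0.002 ,  0.0073]), array([ 0.003 , -0.009 , -0.0028]))
```

View pics/s7c.png

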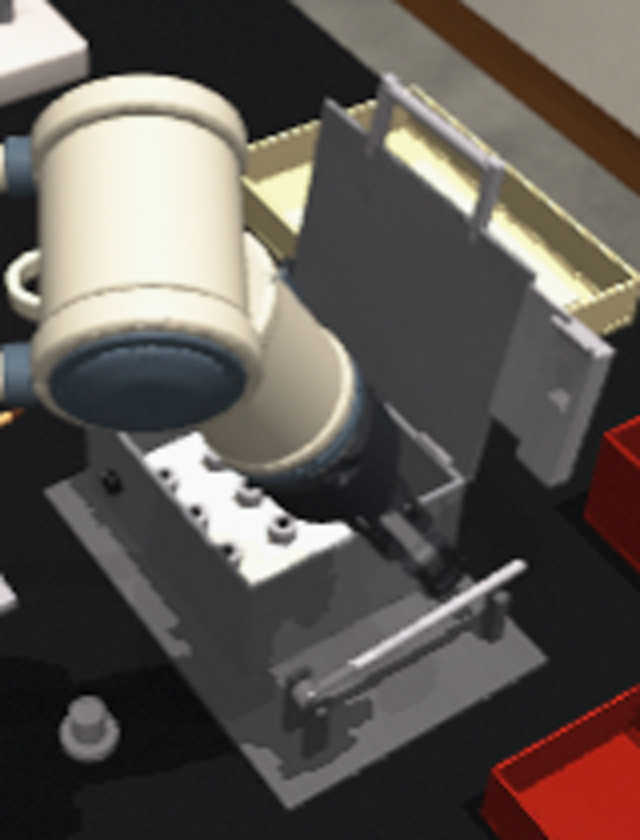

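{"name": "drive_tool", "arguments": {"plan": [[[75,0,0,0,0,0,0],[75,0,0,0,0,0,0],[75,0.04,0,0,0,0,0],[75,0.07,0,0,0,0,0],[75,0.09,0,0,0,0,0],[75,0.09,0,0,0,0,0],[75,0.09,0,0,0,0,0]]]}}

```text
time_s: 8.7
ee_pos: [0.595, -0.1659, 0.0882]
tool_rot: [[0.502, 0.04, -0.864], [0.021, -0.999, -0.035], [-0.865, -0.0, -0.502]]
ft_force: [0.6, -0.2, 0.6]
opening: 0.0604
```

```bash
python3 - <<'E'
from h import *
st()
R=Rrod(np.radians(30)); G=rod(.112,.06);T=G+.002*R[:,0]
print(rel(T,R))
c=cam("side","pics/s8.png");crop(c["img"],340,190,440,290,6,"pics/s8c.png")
c=cam("top");crop(c["img"],380,120,480,220,6,"pics/t8c.png")
E
```

```text
8.7 [ 0.595  -0.1659  0.0882] [[0.502, 0.04, -0.864], [0.021, -0.999, -0.035], [-0.865, -0.0, -0.502]] F [ 0.6 -0.2  0.6] op 0.0604 q [-25.9 -12.6 108.4  16.3  58.2  56.3]
(array([ 0.0312, -0.0004,  0.0024]), array([ 0.0001, -0.0028,  0.0004]))
```

View pics/s8c.png

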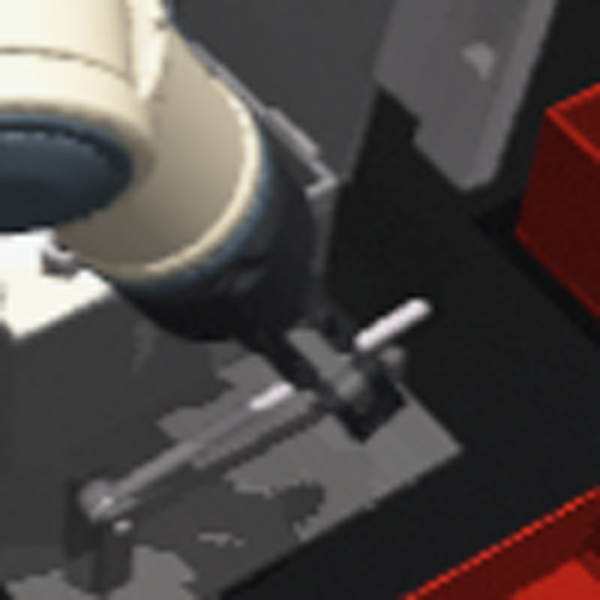

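View pics/t8c.png

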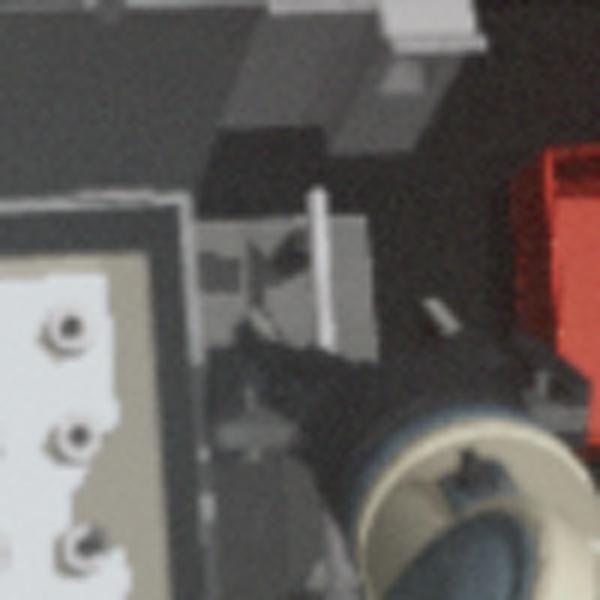

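The rod lies between the fingers in both views (top crop: fingers at about 255 and 440, rod at 320). I'll go in the rest of the way and close.

{"name": "drive_tool", "arguments": {"plan": [[[75,0.018,0,0,0,0,0],[75,0.03,0,0.002,0,0,0],[75,0.03,0,0.002,0,0,0],[160,0.03,0,0.002,0,0,0],[220,0.03,0,0.002,0,0,0],[255,0.03,0,0.002,0,0,0],[255,0.03,0,0.002,0,0,0],[255,0.03,0,0.002,0,0,0],[255,0.03,0,0.002,0,0,0]]], "newtons": 25}}

```text
time_s: 9.7
ee_pos: [0.6084, -0.1631, 0.0609]
tool_rot: [[0.502, 0.042, -0.864], [0.024, -0.999, -0.035], [-0.865, -0.003, -0.503]]
ft_force: [-0.0, 6.5, 0.7]
opening: 0.0066
```

```bash
python3 - <<'E'
from h import *
st()
c=cam("side","pics/s9.png");crop(c["img"],340,190,440,290,6,"pics/s9c.png")
E
```

```text
9.7 [ 0.6084 -0.1631  0.0609] [[0.502, 0.042, -0.864], [0.024, -0.999, -0.035], [-0.865, -0.003, -0.503]] F [-0.   6.5  0.7] op 0.0066 q [-25.1  -9.2 108.4  16.7  54.8  56.1]
```

View pics/s9c.png

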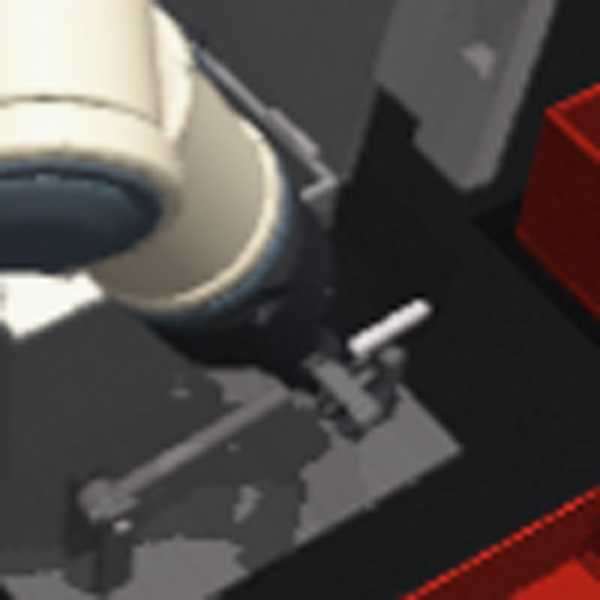

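```bash
python3 - <<'E'
from h import *
R=np.array(arm.sense()["tool_rot"])
for a in [.15,.25,.35,.45,.55,.65,.75,.85,.95,1.05,1.09,1.12]:
    w=rod(.112,a)-rod(.112,.068); print(a,np.round(R.T@w,3))
E
```

```text
0.15 [-0.008 -0.    -0.004]
0.25 [-0.019 -0.    -0.007]
0.35 [-0.03 -0.   -0.01]
0.45 [-0.041 -0.    -0.011]
0.55 [-0.052 -0.    -0.012]
0.65 [-0.063 -0.    -0.011]
0.75 [-0.074 -0.    -0.009]
0.85 [-0.085 -0.    -0.006]
0.95 [-0.096 -0.    -0.002]
1.05 [-0.106 -0.     0.003]
1.09 [-0.109 -0.     0.006]
1.12 [-0.112 -0.     0.008]
```

{"name": "drive_tool", "arguments": {"plan": [[[255,-0.008,-0.002,-0.004,0,0,0],[255,-0.019,-0.002,-0.007,0,0,0],[255,-0.03,-0.002,-0.01,0,0,0],[255,-0.041,-0.002,-0.011,0,0,0],[255,-0.052,-0.002,-0.012,0,0,0],[255,-0.063,-0.002,-0.011,0,0,0],[255,-0.074,-0.002,-0.009,0,0,0],[255,-0.085,-0.002,-0.006,0,0,0],[255,-0.096,-0.002,-0.002,0,0,0],[255,-0.106,-0.002,0.003,0,0,0],[255,-0.109,-0.002,0.006,0,0,0],[255,-0.109,-0.002,0.006,0,0,0],[255,-0.109,-0.002,0.006,0,0,0]]]}}

```text
time_s: 11.05
ee_pos: [0.5482, -0.1654, 0.1536]
tool_rot: [[0.504, 0.04, -0.863], [0.021, -0.999, -0.035], [-0.863, -0.0, -0.505]]
ft_force: [0.2, 6.2, -0.6]
opening: 0.0071
```

```bash
python3 - <<'E'
from h import *
st()
s=arm.sense();G=np.array(s["ee_pos"])-.002*np.array(s["tool_rot"])[:,0]
v=G-piv;print("angle",np.arctan2(v[2],v@ex),"r",np.hypot(v[2],v@ex))
c=cam("side","pics/s10.png");crop(c["img"],320,130,440,290,5,"pics/s10c.png")
E
```

```text
11.05 [ 0.5482 -0.1654  0.1536] [[0.504, 0.04, -0.863], [0.021, -0.999, -0.035], [-0.863, -0.0, -0.505]] F [ 0.2  6.2 -0.6] op 0.0071 q [-28.7 -22.5 109.6  16.4  67.2  56.1]
angle 1.0961862793339796 r 0.11277727823433628
```

View pics/s10c.png

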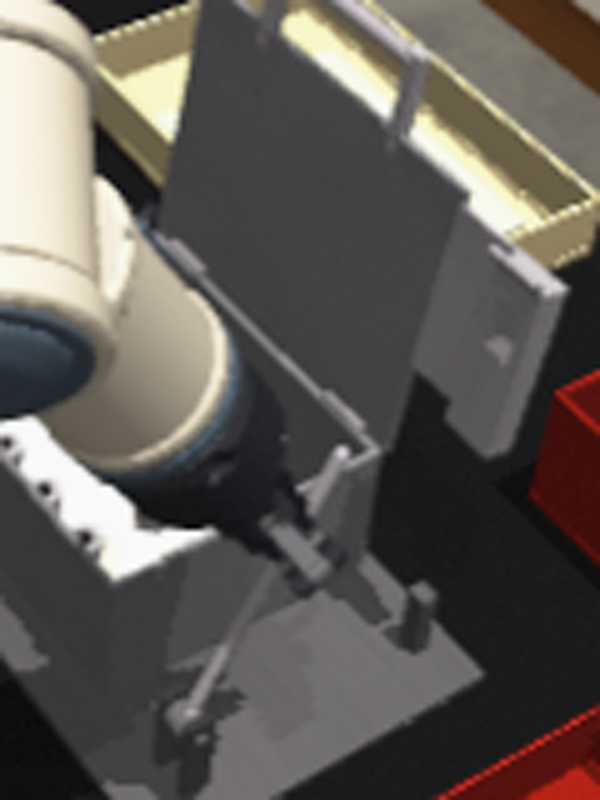

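The rod is up, with its tip at (342,455) in the crop. I'll release it and back out.

{"name": "drive_tool", "arguments": {"plan": [[[255,0,-0.002,0,0,0,0],[255,0,-0.002,0,0,0,0],[200,0,-0.002,0,0,0,0],[140,0,-0.002,0,0,0,0],[90,0,-0.002,0,0,0,0],[90,0,-0.002,0,0,0,0],[90,-0.03,-0.002,0,0,0,0],[90,-0.07,-0.002,0,0,0,0],[90,-0.12,-0.002,0,0,0,0],[90,-0.16,-0.002,0,0,0,0],[90,-0.16,-0.002,0,0,0,0],[90,-0.16,-0.002,0,0,0,0]]]}}

```text
time_s: 12.3
ee_pos: [0.4679, -0.1674, 0.292]
tool_rot: [[0.505, 0.039, -0.862], [0.018, -0.999, -0.035], [-0.863, 0.002, -0.505]]
ft_force: [-0.8, -0.6, -0.6]
opening: 0.055
```

```bash
python3 - <<'E'
from h import *
st()
c=cam("side","pics/s11.png");crop(c["img"],320,130,440,290,5,"pics/s11c.png")
c=cam("top","pics/t11.png");crop(c["img"],380,100,480,230,6,"pics/t11c.png")
E
```

```text
12.3 [ 0.4679 -0.1674  0.292 ] [[0.505, 0.039, -0.862], [0.018, -0.999, -0.035], [-0.863, 0.002, -0.505]] F [-0.8 -0.6 -0.6] op 0.055 q [-35.2 -34.  103.4  17.9  85.8  55.1]
```

View pics/s11c.png

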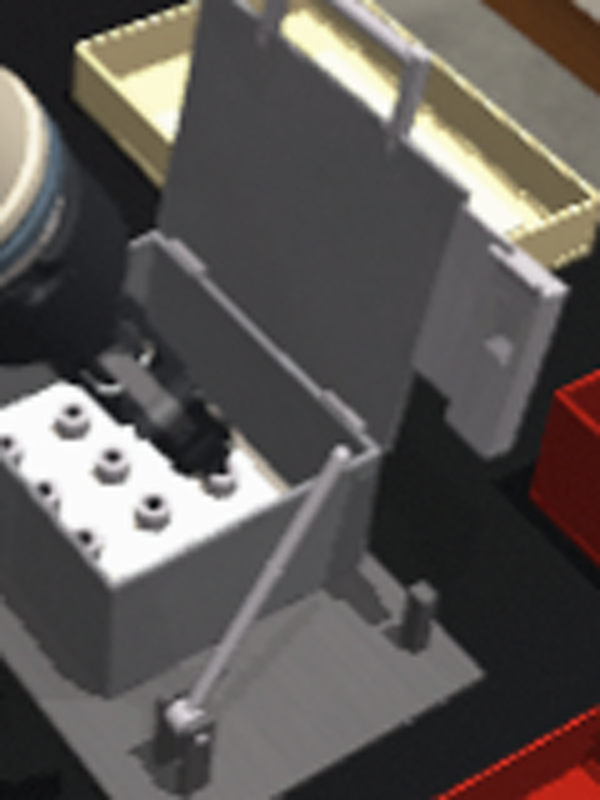

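View pics/t11c.png

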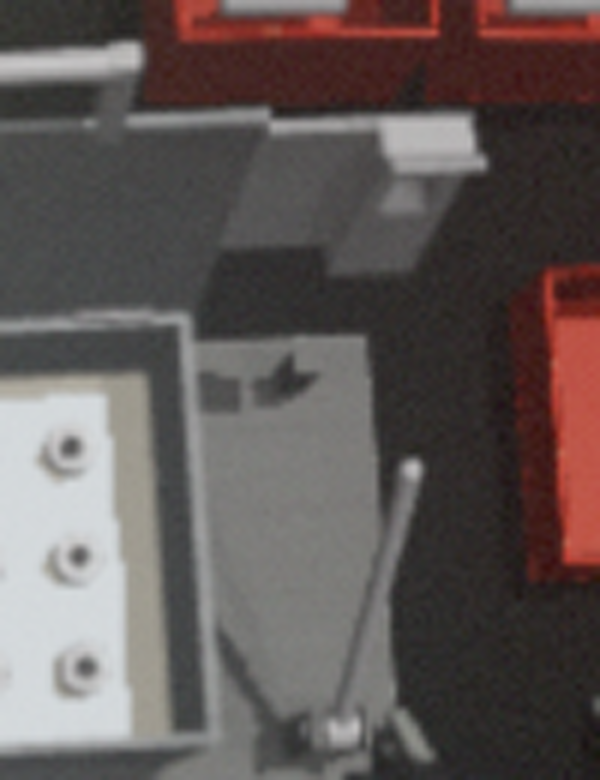

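```bash
python3 - <<'E'
from h import *
t=cam("top");s=cam("side")
S=lambda x,y:(320+(x+.5)/5-.5,130+(y+.5)/5-.5)
T=lambda x,y:(380+(x+.5)/6-.5,100+(y+.5)/6-.5)
X,e=tri([(t,T(411,471)),(s,S(341,457))]); print(X,e,X-piv,np.hypot(*(X-piv)[[0,2]]),np.arctan2(X[2]-piv[2],(X-piv)@ex))
Pv,e=tri([(t,T(341,728)),(s,S(184,713))]); print("piv",Pv,e,np.arctan2((X-Pv)[2],(X-Pv)@ex),np.linalg.norm(X-Pv))
for a in(1.0,1.05,1.09,1.13): print(a,np.round((proj(t,[rod(.1617,a)])[0]-[380,100]+.5)*6-.5),np.round((proj(s,[rod(.1617,a)])[0]-[320,130]+.5)*5-.5))
# where to go for bar
R=Rbar
b=np.array([.680,-.0066,0.0])
print(rel([.6746,-.0066,.382],R))
E
```

```text
[ 0.57128136 -0.1654998   0.19604064] [np.float64(0.0009132833505954451), np.float64(0.0009132833505954432)] [0.0754997  0.00392534 0.14104064] 0.15997708596285495 1.0787727260987998
piv [ 0.49391957 -0.16801231  0.0586922 ] [np.float64(0.0011781278528518587), np.float64(0.0011781278528517662)] 1.0576229747045176 0.15765707728523695
1.0 [406. 442.] [364. 455.]
1.05 [411. 460.] [353. 455.]
1.09 [414. 474.] [343. 455.]
1.13 [418. 490.] [334. 456.]
(array([ 0.0258, -0.1518, -0.2312]), array([-1.5317, -0.4125, -0.4091]))
```

The tip triangulates to a rod angle of about 1.06–1.08 (predicted tip pixels match 1.07–1.09), which is within tolerance. Next I'll measure the open bar.

```bash
python3 - <<'E'
from h import *
t=cam("top");s=cam("side")
crop(t["img"],330,90,430,150,7,"pics/t12c.png");crop(s["img"],350,110,430,170,8,"pics/s12c.png")
E
```

```text
(no output)
```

View pics/t12c.png

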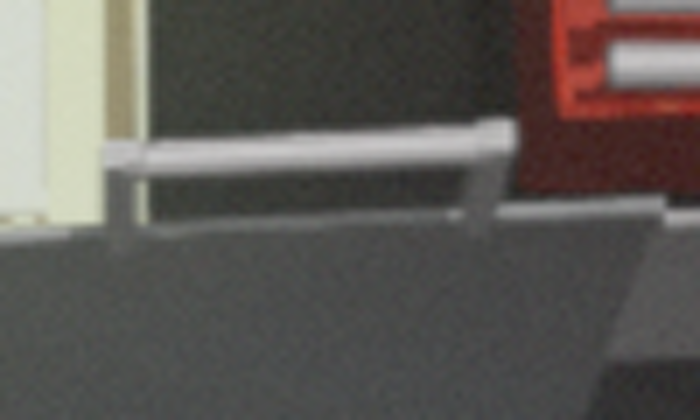

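View pics/s12c.png

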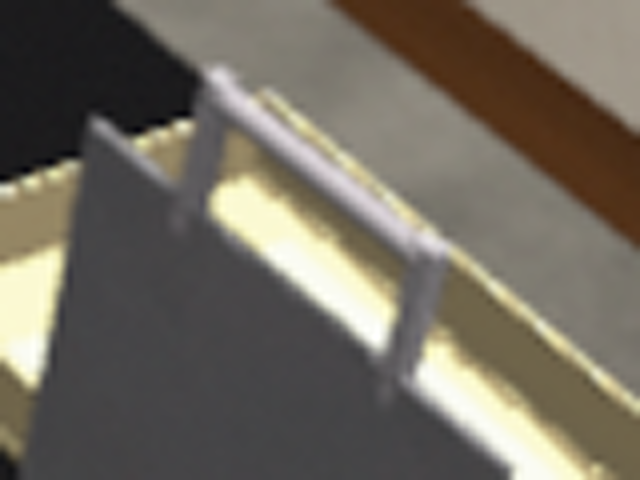

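```bash
python3 - <<'E'
from h import *
t=cam("top");s=cam("side")
T=lambda x,y:(330+(x+.5)/7-.5,90+(y+.5)/7-.5)
S=lambda x,y:(350+(x+.5)/8-.5,110+(y+.5)/8-.5)
a=tri([(t,T(122,157)),(s,S(217,88))]);b=tri([(t,T(495,137)),(s,S(428,247))]);print(a,b,(a[0]+b[0])/2)
E
```

```text
(array([0.67864003, 0.04420412, 0.30263175]), [np.float64(0.0014434577924355755), np.float64(0.0014434577924358875)]) (array([ 0.68265038, -0.05494967,  0.30487608]), [np.float64(0.0012703037432388996), np.float64(0.0012703037432384655)]) [ 0.68064521 -0.00537278  0.30375392]
```

```bash
python3 - <<'E'
from h import *
st();print(rel([.468,-.167,.385])[0],rel([.680,-.006,.385],Rbar))
E
```

```text
12.7 [ 0.4679 -0.1668  0.2894] [[0.501, 0.04, -0.864], [0.021, -0.999, -0.034], [-0.865, -0.001, -0.502]] F [-0.  -0.5  0. ] op 0.0553 q [-35.2 -33.8 103.6  17.9  85.8  55.1]
[-0.0827  0.0001 -0.048 ] (array([ 0.027 , -0.1522, -0.2368]), array([-1.5312, -0.4128, -0.4109]))
```

{"name": "drive_tool", "arguments": {"plan": [[[150,-0.041,0,-0.024,0,0,0],[150,-0.083,0,-0.048,-0.2,-0.06,-0.06],[150,-0.083,0,-0.048,-1.531,-0.413,-0.411],[150,-0.083,0,-0.048,-1.531,-0.413,-0.411],[150,-0.083,-0.04,-0.05,-1.531,-0.413,-0.411],[150,-0.06,-0.06,-0.085,-1.531,-0.413,-0.411],[150,-0.04,-0.09,-0.12,-1.531,-0.413,-0.411],[150,-0.02,-0.12,-0.16,-1.531,-0.413,-0.411],[150,0.01,-0.14,-0.2,-1.531,-0.413,-0.411],[150,0.027,-0.152,-0.237,-1.531,-0.413,-0.411],[150,0.027,-0.152,-0.237,-1.531,-0.413,-0.411],[150,0.027,-0.152,-0.237,-1.531,-0.413,-0.411],[150,0.027,-0.152,-0.237,-1.531,-0.413,-0.411],[150,0.027,-0.152,-0.237,-1.531,-0.413,-0.411],[150,0.027,-0.152,-0.237,-1.531,-0.413,-0.411],[150,0.027,-0.152,-0.237,-1.531,-0.413,-0.411]]]}}

```text
time_s: 14.3
ee_pos: [0.6793, -0.007, 0.3877]
tool_rot: [[0.004, 0.999, 0.037], [-0.001, 0.037, -0.999], [-1.0, 0.003, 0.001]]
ft_force: [-0.0, -0.5, -0.8]
opening: 0.0354
```

```bash
python3 - <<'E'
from h import *
st();print(rel([.680,-.006,.302],Rbar))
t=cam("top");s=cam("side")
crop(s["img"],320,60,440,290,3,"pics/s13c.png")
E
```

```text
14.3 [ 0.6793 -0.007   0.3877] [[0.004, 0.999, 0.037], [-0.001, 0.037, -0.999], [-1.0, 0.003, 0.001]] F [-0.  -0.5 -0.8] op 0.0354 q [ -3.4  24.2  33.8  -0.  121.8  -5.6]
(array([ 0.0857,  0.0004, -0.0011]), array([-0.0033,  0.0009, -0.0035]))
```

View pics/s13c.png

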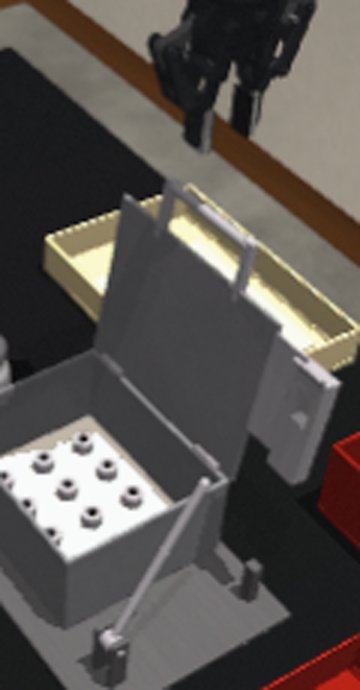

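{"name": "drive_tool", "arguments": {"plan": [[[150,0.03,0,0,0,0,0],[150,0.055,0,0,0,0,0],[150,0.075,0,0,0,0,0],[150,0.083,0,0,0,0,0],[150,0.083,0,0,0,0,0],[150,0.083,0,0,0,0,0],[255,0.083,0,0,0,0,0],[255,0.083,0,0,0,0,0],[255,0.083,0,0,0,0,0],[255,0.083,0,0,0,0,0],[255,0.083,0,0,0,0,0]]], "newtons": 25}}

```text
time_s: 15.5
ee_pos: [0.6805, -0.0065, 0.3051]
tool_rot: [[0.005, 0.999, 0.039], [-0.001, 0.039, -0.999], [-1.0, 0.004, 0.002]]
ft_force: [1.4, -0.6, 5.5]
opening: 0.009
```

```bash
python3 - <<'E'
from h import *
st()
b=lambda th:np.array([.203*(-np.cos(th))+.004*np.sin(th), .203*np.sin(th)+.004*np.cos(th)])
for th in [1.65,1.6,1.5,1.4,1.3,1.2,1.1,1.0,.95,.92,.89,.86]: d=b(th)-b(1.72); print(th,np.round([-d[1],d[0]],3))
s=cam("side");crop(s["img"],320,60,440,290,3,"pics/s14c.png")
E
```

```text
15.5 [ 0.6805 -0.0065  0.3051] [[0.005, 0.999, 0.039], [-0.001, 0.039, -0.999], [-1.0, 0.004, 0.002]] F [ 1.4 -0.6  5.5] op 0.009 q [-3.400e+00  1.950e+01  4.840e+01 -1.000e-01  1.118e+02 -5.700e+00]
1.65 [-0.002 -0.014]
1.6 [-0.003 -0.024]
1.5 [-0.003 -0.045]
1.4 [-0.001 -0.065]
1.3 [ 0.003 -0.085]
1.2 [ 0.009 -0.104]
1.1 [ 0.017 -0.123]
1.0 [ 0.027 -0.14 ]
0.95 [ 0.033 -0.149]
0.92 [ 0.036 -0.154]
0.89 [ 0.04  -0.159]
0.86 [ 0.044 -0.164]
```

View pics/s14c.png

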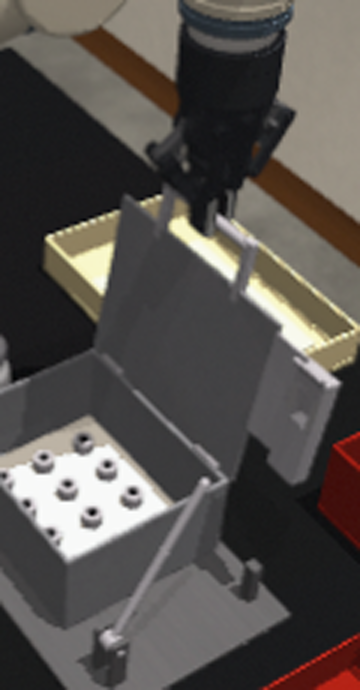

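{"name": "drive_tool", "arguments": {"plan": [[[255,-0.002,-0.006,0,0,0,0],[255,-0.004,-0.014,0,0,0,0],[255,-0.005,-0.024,0,0,0,0],[255,-0.005,-0.035,0,0,0,0],[255,-0.005,-0.045,0,0,0,0],[255,-0.004,-0.055,0,0,0,0],[255,-0.003,-0.065,0,0,0,0],[255,-0.001,-0.075,0,0,0,0],[255,0.001,-0.086,0,0,0,0],[255,0.004,-0.096,0,0,0,0],[255,0.007,-0.105,0,0,0,0],[255,0.011,-0.115,0,0,0,0],[255,0.015,-0.124,0,0,0,0],[255,0.02,-0.133,0,0,0,0],[255,0.025,-0.141,0,0,0,0],[255,0.025,-0.141,0,0,0,0],[255,0.025,-0.141,0,0,0,0]]]}}

```text
time_s: 17.25
ee_pos: [0.5387, -0.012, 0.2784]
tool_rot: [[0.001, 0.999, 0.039], [-0.001, 0.039, -0.999], [-1.0, 0.001, 0.001]]
ft_force: [-1.4, -0.1, 1.5]
opening: 0.0084
```

```bash
python3 - <<'E'
from h import *
st()
s=cam("side");crop(s["img"],320,100,440,290,4,"pics/s15c.png")
t=cam("top");crop(t["img"],320,110,460,250,5,"pics/t15c.png")
E
```

```text
17.25 [ 0.5387 -0.012   0.2784] [[0.001, 0.999, 0.039], [-0.001, 0.039, -0.999], [-1.0, 0.001, 0.001]] F [-1.4 -0.1  1.5] op 0.0084 q [-4.900e+00 -3.800e+00  7.650e+01 -1.000e-01  1.072e+02 -7.100e+00]
```

View pics/s15c.png

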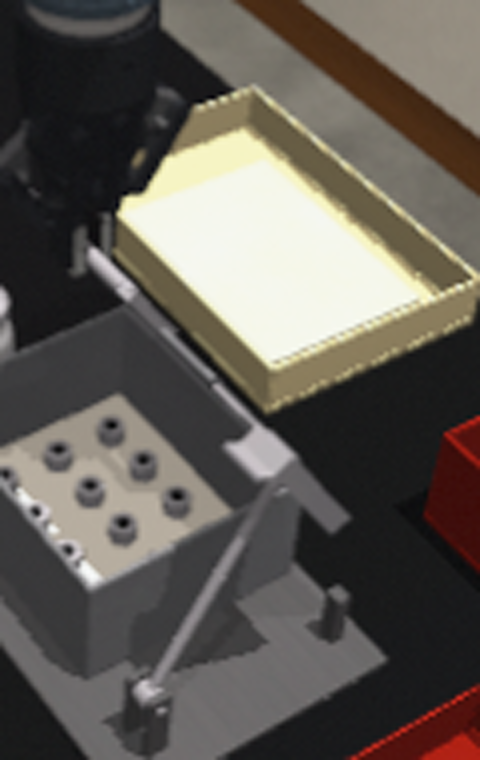

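View pics/t15c.png

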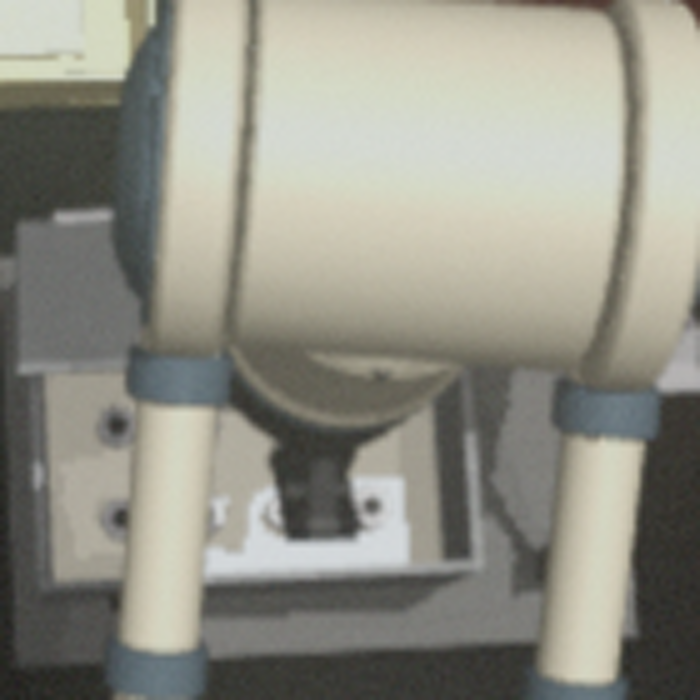

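{"name": "drive_tool", "arguments": {"plan": [[[255,0.002,-0.003,0,0,0,0],[255,0.004,-0.006,0,0,0,0],[255,0.007,-0.01,0,0,0,0],[255,0.007,-0.01,0,0,0,0],[255,0.007,-0.01,0,0,0,0]]]}}

```text
time_s: 17.85
ee_pos: [0.5288, -0.0124, 0.2714]
tool_rot: [[0.001, 0.999, 0.04], [-0.001, 0.04, -0.999], [-1.0, 0.001, 0.001]]
ft_force: [-4.3, -0.0, 4.3]
opening: 0.0087
```

```bash
python3 - <<'E'
from h import *
st()
s=cam("side");crop(s["img"],340,190,440,290,6,"pics/s16c.png")
E
```

```text
17.85 [ 0.5288 -0.0124  0.2714] [[0.001, 0.999, 0.04], [-0.001, 0.04, -0.999], [-1.0, 0.001, 0.001]] F [-4.3 -0.   4.3] op 0.0087 q [-5.000e+00 -5.400e+00  7.880e+01 -1.000e-01  1.066e+02 -7.300e+00]
```

View pics/s16c.png

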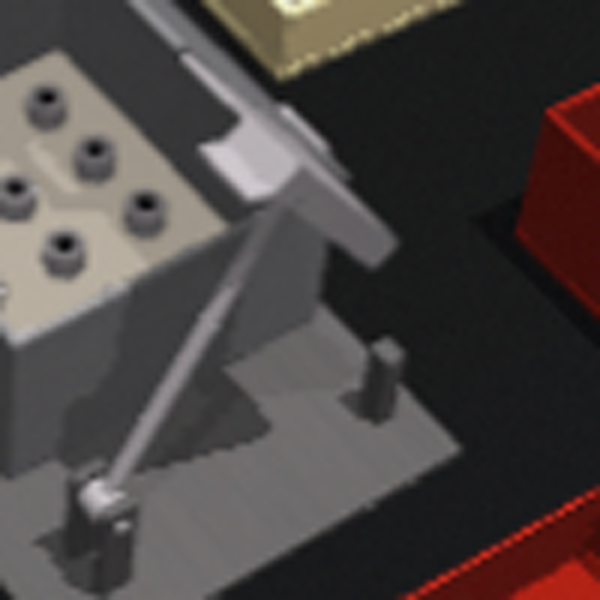

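{"name": "drive_tool", "arguments": {"plan": [[[255,0.001,-0.003,0,0,0,0],[255,0.002,-0.005,0,0,0,0],[255,0.004,-0.007,0,0,0,0],[255,0.004,-0.007,0,0,0,0],[255,0.004,-0.007,0,0,0,0]]]}}

```text
time_s: 18.4
ee_pos: [0.5228, -0.0127, 0.267]
tool_rot: [[0.003, 0.999, 0.04], [-0.001, 0.04, -0.999], [-1.0, 0.003, 0.001]]
ft_force: [4.3, 1.0, -0.1]
opening: 0.009
```

```bash
python3 - <<'E'
from h import *
st()
s=cam("side");crop(s["img"],340,190,440,290,6,"pics/s17c.png")
E
```

```text
18.4 [ 0.5228 -0.0127  0.267 ] [[0.003, 0.999, 0.04], [-0.001, 0.04, -0.999], [-1.0, 0.003, 0.001]] F [ 4.3  1.  -0.1] op 0.009 q [ -5.1  -6.5  80.3  -0.  106.1  -7.4]
```

View pics/s17c.png

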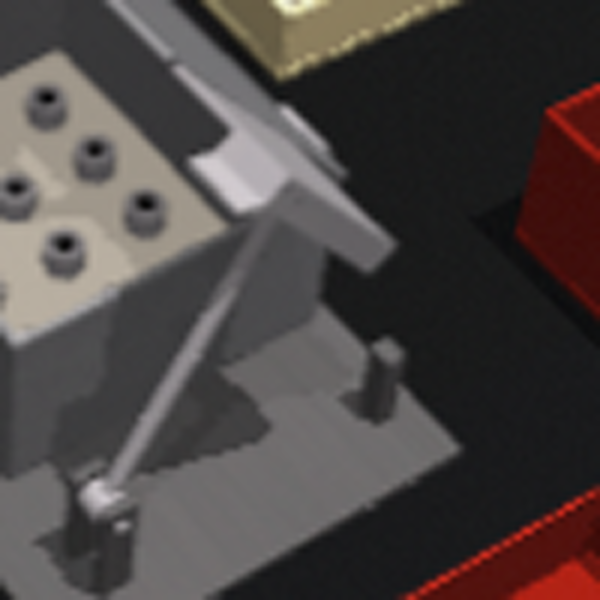

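{"name": "drive_tool", "arguments": {"plan": [[[255,0.001,-0.001,0,0,0,0],[255,0.002,-0.002,0,0,0,0],[255,0.003,-0.003,0,0,0,0],[255,0.003,-0.003,0,0,0,0],[255,0.003,-0.003,0,0,0,0]]]}}

```text
time_s: 18.95
ee_pos: [0.5218, -0.0127, 0.2663]
tool_rot: [[0.01, 0.999, 0.04], [-0.001, 0.04, -0.999], [-1.0, 0.01, 0.001]]
ft_force: [10.7, 1.9, 4.5]
opening: 0.0089
```

```bash
python3 - <<'E'
from h import *
st()
s=cam("side");crop(s["img"],340,190,440,290,6,"pics/s18c.png")
E
```

```text
18.95 [ 0.5218 -0.0127  0.2663] [[0.01, 0.999, 0.04], [-0.001, 0.04, -0.999], [-1.0, 0.01, 0.001]] F [10.7  1.9  4.5] op 0.0089 q [ -5.1  -7.1  80.8  -0.  105.6  -7.4]
```

View pics/s18c.png

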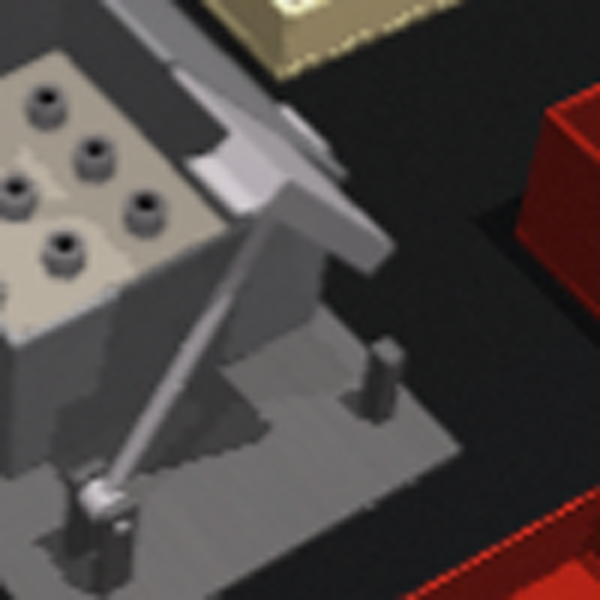

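The lid has stopped: it moved under 1 mm for 4 mm commanded, with force building up. The bar's x gives θ≈0.89, so it is seated in the hole. I'll ease the load and open the fingers.

{"name": "drive_tool", "arguments": {"plan": [[[255,-0.001,0.002,0,0,0,0],[255,-0.001,0.003,0,0,0,0],[255,-0.001,0.003,0,0,0,0],[230,-0.001,0.003,0,0,0,0],[200,-0.001,0.003,0,0,0,0],[170,-0.001,0.003,0,0,0,0],[170,-0.001,0.003,0,0,0,0],[170,-0.001,0.003,0,0,0,0]]]}}

```text
time_s: 19.8
ee_pos: [0.522, -0.0129, 0.2646]
tool_rot: [[-0.0, 0.999, 0.039], [-0.001, 0.039, -0.999], [-1.0, -0.0, 0.001]]
ft_force: [0.1, -0.3, -0.1]
opening: 0.0286
```

```bash
python3 - <<'E'
from h import *
st()
s=cam("side","pics/s19.png");crop(s["img"],320,140,440,290,5,"pics/s19c.png")
E
```

```text
19.8 [ 0.522  -0.0129  0.2646] [[-0.0, 0.999, 0.039], [-0.001, 0.039, -0.999], [-1.0, -0.0, 0.001]] F [ 0.1 -0.3 -0.1] op 0.0286 q [-5.10e+00 -6.50e+00  8.05e+01 -1.00e-01  1.06e+02 -7.40e+00]
```

View pics/s19c.png

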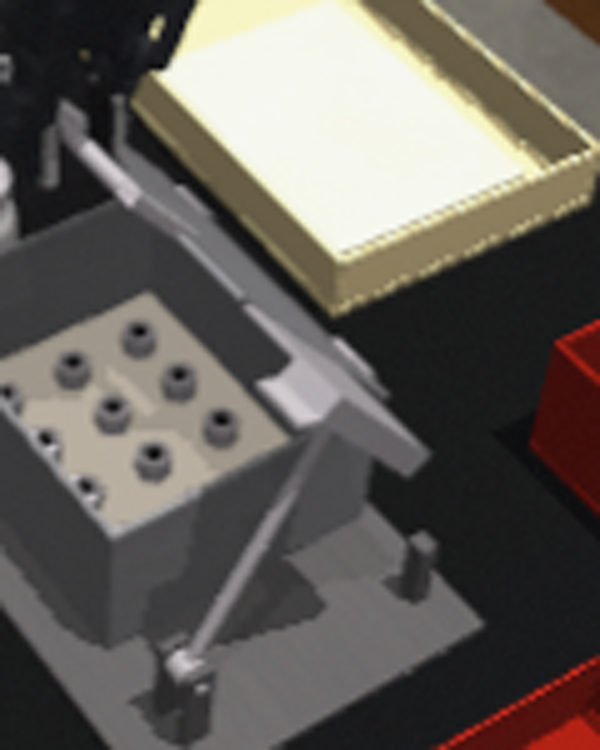

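The bar is free of both fingers and the lid is holding. I'll lift off.

{"name": "drive_tool", "arguments": {"plan": [[[170,-0.02,0,0,0,0,0],[170,-0.05,0,0,0,0,0],[170,-0.1,0,0,0,0,0],[170,-0.12,-0.05,0,0,0,0],[170,-0.12,-0.1,-0.05,0,0,0],[170,-0.12,-0.1,-0.1,0,0,0],[170,-0.12,-0.1,-0.15,0,0,0],[170,-0.12,-0.1,-0.15,0,0,0],[170,-0.12,-0.1,-0.15,0,0,0],[170,-0.12,-0.1,-0.15,0,0,0]]]}}

```text
time_s: 20.85
ee_pos: [0.4162, 0.1332, 0.3848]
tool_rot: [[0.001, 0.999, 0.04], [-0.002, 0.04, -0.999], [-1.0, 0.001, 0.002]]
ft_force: [0.4, 0.2, -0.3]
opening: 0.0285
```

```bash
python3 - <<'E'
from h import *
st()
s=cam("side","pics/s20.png");crop(s["img"],320,140,440,290,5,"pics/s20c.png")
t=cam("top","pics/t20.png");crop(t["img"],320,110,460,250,5,"pics/t20c.png")
E
```

```text
20.85 [0.4162 0.1332 0.3848] [[0.001, 0.999, 0.04], [-0.002, 0.04, -0.999], [-1.0, 0.001, 0.002]] F [ 0.4  0.2 -0.3] op 0.0285 q [ 1.340e+01 -1.520e+01  7.560e+01 -1.000e-01  1.196e+02  1.100e+01]
```

View pics/s20c.png

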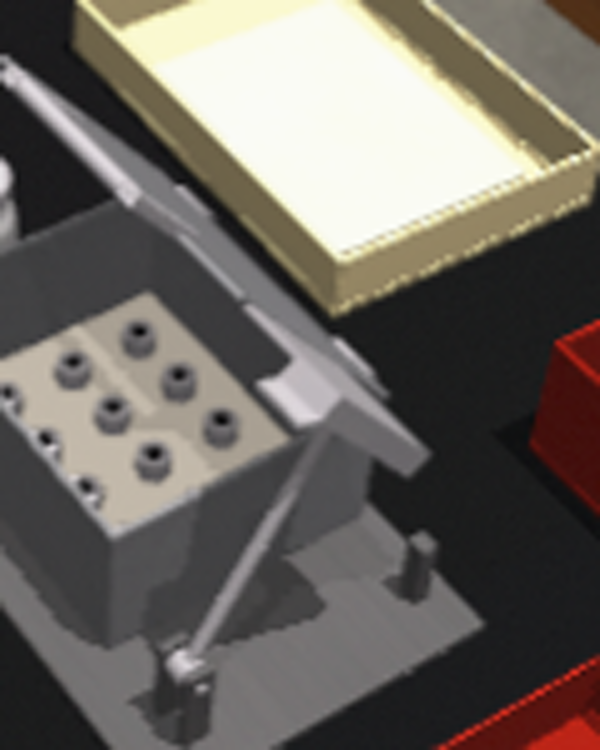

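View pics/t20.png

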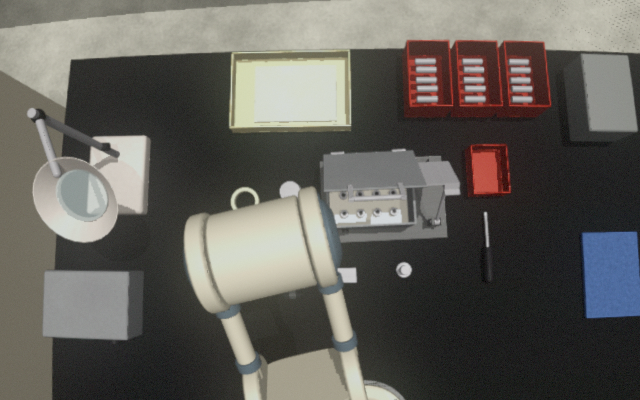

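View pics/t20c.png

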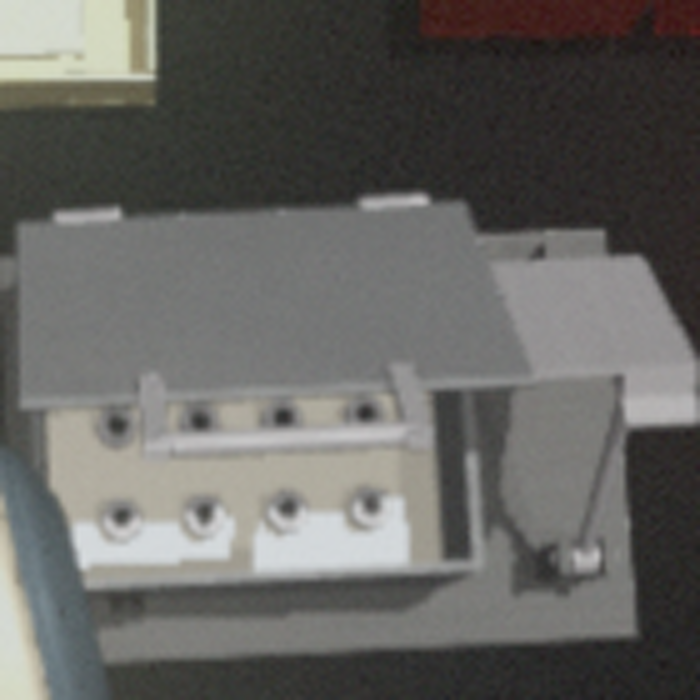

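```bash
python3 - <<'E'
from h import *
t=cam("top");s=cam("side")
h=C(.0825,0,.1005)
for th in(.82,.86,.89,.92,.96,1.0):
    X=h-ex*(.203*np.cos(th)-.004*np.sin(th))+np.array([0,0,.203*np.sin(th)+.004*np.cos(th)])
    print(th,np.round((proj(t,[X])[0]-[320,110]+.5)*5-.5))
st()
E
```

```text
0.82 [289. 473.]
0.86 [289. 456.]
0.89 [289. 442.]
0.92 [289. 428.]
0.96 [289. 409.]
1.0 [289. 389.]
21.05 [0.4166 0.1323 0.3849] [[0.001, 0.999, 0.037], [-0.001, 0.037, -0.999], [-1.0, 0.001, 0.001]] F [0.9 0.  0.1] op 0.0287 q [ 1.320e+01 -1.520e+01  7.560e+01 -1.000e-01  1.196e+02  1.100e+01]
```

The bar's centre at (290,438) matches θ≈0.90. The lid hasn't moved since release and the bystanders in view are in place, so I'm handing in.

```bash
python3 - <<'E'
from workcell import arm
print(arm.finish_job())
E
```

```text
the job is handed in; nothing more can be done
None
```

The light box is standing open with its lid resting on the prop rod, and I handed the job in at about 21 s of the 72 s allowed. `finish_job` reported no verdict.

I lifted the lid by its bar until it leaned back by itself and let go. I then swung the rod up, took the bar again and lowered the lid until the rod's tip seated in the hole. After that I released everything and moved the arm clear.

**Last checks**
- **Lid:** the bar in the top view gives a lid angle of about 0.90 rad (wanted 0.89), and it looked the same before and after I backed the gripper away.
- **Rod:** two views gave 1.06 to 1.08 rad before lowering (wanted 1.09 ± 0.06). The gripper's position had suggested 1.10, so the readings differ slightly.
- **Seating:** the lid stopped firmly at about 0.89 rad while the load built up, which is where it should be with the tip at the bottom of the hole. I could not see the tip inside the hole or measure the load on the rod directly.
- **Gripper:** the wrist force was near zero, so the robot was touching nothing.
- **Bystanders:** the bin, screwdriver and bushing were where they started. The arm partly hid the tape, jar and gauge and covered most of the pencil, so I could not check those fully. The arm felt no unexpected contact.
- **Rod's starting position:** lying down, its free end measured about 14 mm higher than the task text gives, so I took it slightly higher. This caused no problem.

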